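# Pack the dismantled beer pump for service

### The job

Pack the dismantled beer pump into the plywood carry box with the heaviest part lowest: set the iron pump body gently, feet down, flat on the floor of the box (do not drop it), then lay the light plastic cover flat on top of it, rib up. Then push the retaining bolt across over them until it is fully home in the keeper, let go, and leave the other things on the bar where they stand.

Things in the scene. Friction and masses are not known exactly. Their poses are not given: they have to be found in the camera images.
- carrier: Open plywood carry box, fixed to the bar. Origin: centre of its underside, on the bar top. Outside 206 (x) by 146 (y) mm, walls 8 mm thick, 58 mm high; inside 190 (x) by 130 (y) mm, floor 8 mm thick. Against the outside of its y = +73 and y = -73 mm walls, at x = 0, stand uprights 44 mm wide in x and 127 mm high: the +y one guides the bolt, the -y one is the keeper.
- box_floor (a point): Centre of the box's inner floor, 8 mm above the bar top; axes as the box.
- bolt (a joint): Retaining bolt: steel rod 14 mm thick, axis 110 mm above the bar, sliding in the box's -y direction across the mouth of the box at box x = 0. In m: 0 fully drawn back, 0.173 tip at the keeper's mouth, 0.19 fully home against its stop. Starts between 0 and 0.03, clear of the box's mouth. Takes 3 to 5 N to slide and stays where it is left.
- bolt_handle (a point): On the axis of the bolt's handle, 144 mm above the bar; axes as the box. The handle is an upright steel pin 18 mm in diameter (21 mm at its cap), from 117 to 163 mm above the bar; it moves with the bolt, to box y = +100 mm when home.
- bolt_tip (a point): Centre of the bolt's leading end; axes as the box. Behind it the bolt lies in an open-topped steel channel 26 mm wide, its top 110 mm above the bar, which runs from the +y upright out to box y = 310 mm, where a post holds it.
- keeper_mouth (a point): Centre of the mouth of the keeper hole, 110 mm above the bar, on the face towards the box; the hole is 20 mm deep.
- pump_body: The heavy part (about 0.75 kg): grey cast-iron pump body, a block 130 (x) by 44 (y) by 40 (z) mm, flat on top and below. Port stubs stand out 10 mm at both x ends (150 mm overall); feet 66 mm wide, 24 long, 10 high at x = -53 and +53 mm; between the feet its plain sides are 44 mm apart. Origin: centre of the underside; z up when on its feet, as it starts.
- pump_cover: The light part (about 0.09 kg): grey plastic cover, a flat-bottomed plate 140 (x) by 64 (y) by 14 (z) mm with a central grip rib on top, 84 long (along x), 20 wide, 28 mm tall; 42 mm high overall. Origin: centre of the underside; z up, rib up, as it starts.
- bottle: Bystander, to be left alone: amber glass bottle, 62 mm across, 190 mm tall. Origin: centre of its underside.
- pint_glass: Bystander, to be left alone: clear pint glass, 80 mm across the rim, 130 mm tall. Origin: centre of its underside.
- dish: Bystander, to be left alone: shallow black dish, 120 mm across, 30 mm tall. Origin: centre of its underside.
- can: Bystander, to be left alone: plain pale lidded tin, 66 mm across, 115 mm tall. Origin: centre of its underside.
- coasters: Bystander, to be left alone: stack of round cork coasters, 94 mm across, 22 mm tall. Origin: centre of its underside.
- shaker: Bystander, to be left alone: steel cocktail shaker, 86 mm across, 180 mm tall. Origin: centre of its underside.
- wrench: Bystander, to be left alone: steel wrench, 170 mm long, lying flat. Origin: near its middle, on the underside.
Mind the look-alikes: they are no part of the job. What is shaped like the pump_body but pink is not meant.

How it is judged:
By the outcome, as a careful person would: the job done as asked, in the order asked, and still so for the second after the job is handed in, with the robot touching nothing.
It also fails if it takes over 69 s, if anything falls off the work surface, if the arm or the gripper's body presses on something with over 40 N, if the wrist force passes 120 N, or if a joint passes its speed limit or range.

### The arm

A 6-joint arm with a two-finger parallel gripper is mounted at the origin on the work surface. World frame = base frame: x ahead of the robot, y to its left, z up, the work surface at z = 0. Lengths are in mm, angles in rad, forces in N, time in s.
With the tool pointing down it reaches from about 300 to 750 mm from the base axis. Payload 8.5 kg.
Tool frame: the origin (TCP) lies at the very end of the fingers, on their centre line; the grasp point (between the pads) lies 19 mm behind it (env.grip_depth is the z of the grasp point in the tool frame, in mm); z points along the fingers, y is the direction in which the jaws open and shut (so a half turn about z gives the same grasp; the last joint's range is limited). The gripper opens to 85 mm and grips with 20 to 120 N. Pads are 22 mm wide; open, the fingers measure 114 mm over their backs; the gripper's body (76 mm by 85 mm) begins 54 mm behind the grasp point. The pads swing forward as they close: fully open they stand 13 mm farther back than shut.
Start: joints at [0.9, 0.381, 1.297, -0, 1.464, -0.215], TCP at [242.088, 493.836, 231.322] pointing down, gripper open.
Joint ranges: [-3.11, 3.11], [-0.89, 2.33], [0.22, 2.48], [-1.42, 4.56], [0.17, 2.85], [-2.88, 2.88]. Speed limits (rad/s): [2.39, 2.39, 3.14, 3.14, 3.14, 3.14].

### API

Orientations are given as a rotation vector (axis times angle).
In Python, from cell import env gives the robot as it stands. The module is installed in compiled form; this text tells all that it offers.
- The arm moves only by the tool move_arm, never from a script. Its argument "plan" is a list of rows, each a list of 7 numbers: the turn, a rotation vector about the tool's x, y, z in rad, then the shift along the tool's x, y, z in m, then the closure in counts, from 0 (fully open) to 255 (shut). A call has 1 to 5 rows; each row shifts and turns the commanded pose from where the row before left it, along the tool's axes as they then stand; what a row does not reach is not made up. A row lasts 1/10 s, in which the tool goes at most 50 mm and 8.59 degrees, less where a joint would pass 70% of its speed; a pose out of reach is approached as far as the arm can. A call with a gripper value outside its range is refused whole. The fingers move at their own pace and stop on an object; "newtons" is the grip in N (left out, the last holds). Time passes only in rows, so rows that do not move let the fingers close. It gives the time, the measured TCP pose, the force and the opening at its end, in the units of the state.
- env.read_state(): the state, without advancing time (a new reading comes with each control period).
- env.read_camera(name): name is "scene" or "top" or "wrist"; returns a dict with "pixels" (420x560x3 uint8, red, green, blue), "fx", "fy", "cx", "cy" (pixels), "k1" (the pictures are not rectified: a ray, as slopes to the right and down, at radius r is drawn at 1 + k1 r^2 times it, then the intrinsics apply), "pose" (4x4, takes a point from camera to world coordinates). Camera axes: x right, y down, z forward; pixel columns grow to the right and rows downward; lengths in mm; the calibration is good to about 2 mm. A picture is of the moment at which its call begins. There is no depth.
- env.job_done(): hands the job in, once; it reports no verdict.
Trained networks look in the newest picture that a camera, given by its name, has taken for a name from the list of things; names that differ only in an ending like _2 or _b are one class to them, and where a whole thing is asked for, a point or a joint stands for the part that bears it (a point fixed in the world has none). Each returns a list of dicts, best first, with "confidence" (0 to 1); they miss things now and then, are a little off and sometimes report something else, mostly with a low value. They report only what shows in the picture. A call takes as long as a camera call. They do not tell look-alikes from the thing itself.
- env.trace(camera, label): "pixels" (420x560 bool, what is visible of it) and "box" ([left, top, right, bottom] in pixels, round what is visible of it).
The state is a dict: "time_s": time; "joint_pos": joint angles; "dq": joint speeds; "joint_efforts": joint torques, N m; "position": TCP position; "tool_rot": TCP orientation; "wrist_force": force on the tool from outside, world axes, zero at the start; "torque": the same for the moment, N m; "width": opening from 0.0 (shut) to 1.0 (fully open).
Only numpy, scipy, OpenCV 4.12 (cv2) and the standard library are available. Lean on these libraries where they do the work, as an engineer would, in place of code of your own. Each camera call takes 0.05 s, during which the arm holds its last target. There are 200 camera calls.

## Working session

There is one attempt and no reset: what is moved stays moved. The work goes in short steps, Python scripts to look and compute and a tool call to move; the robot and the scene stay as the last step left them, time stands still between calls to the robot, and variables do not carry over. Pictures are saved under pics/ and viewed, about 8 in all and at most 12, crops included, and the job is handed in when it is done.

Besides the shell and the picture viewer there is one more tool, called after ">>>" by a JSON object that holds its "api" and its "payload", one argument or row to a line. move_arm: Moves the arm, as the interface text tells. Its arguments: {"type":"object","properties":{"plan":{"type":"array","items":{"type":"array","items":{"type":"number"}}},"newtons":{"type":"number"}},"required":["plan"]}

```bash
mkdir -p pics
cat > h.py <<'E'
import numpy as np, cv2
from cell import env
def snap(n,f=None):
    c=env.read_camera(n)
    if f: cv2.imwrite('pics/'+f,c['pixels'][:,:,::-1])
    return c
def und(c,p):
    d=(np.asarray(p,float).reshape(-1,2)-[c['cx'],c['cy']])/[c['fx'],c['fy']]
    u=d.copy()
    for _ in range(20): u=d/(1+c['k1']*(u**2).sum(1,keepdims=True))
    return u
def px2w(c,p,z):
    u=und(c,p); r=np.c_[u,np.ones(len(u))]@c['pose'][:3,:3].T; o=c['pose'][:3,3]
    return o+r*((z-o[2])/r[:,2:3])
def w2px(c,P):
    P=np.asarray(P,float).reshape(-1,3); q=(P-c['pose'][:3,3])@c['pose'][:3,:3]
    u=q[:,:2]/q[:,2:]; u=u*(1+c['k1']*(u**2).sum(1,keepdims=True))
    return u*[c['fx'],c['fy']]+[c['cx'],c['cy']]
E
python3 - <<'E'
from h import *
for n in('scene','top'):
    c=snap(n,n+'1.png'); print(n,c['pose'].round(2).tolist(),c['fx'],c['k1'])
    for l in('carrier','bolt_handle','bolt','pump_body','pump_cover','bottle','pint_glass','dish','can','coasters','shaker','wrench'):
        for d in env.trace(n,l)[:3]:
            print(l,round(d['confidence'],2),np.round(d['box']).tolist())
s=env.read_state();print(s['time_s'],s['tool_rot'])
E
```

```text
scene [[-0.09, 0.51, -0.86, 1673.41], [1.0, 0.06, -0.07, 13.68], [0.02, -0.86, -0.51, 792.16], [0.0, 0.0, 0.0, 1.0]] 491.4305340887173 -0.15241629563385564
carrier 0.89 [274.0, 197.0, 420.0, 274.0]
carrier 0.25 [149.0, 220.0, 186.0, 254.0]
bolt_handle 0.8 [342.0, 196.0, 415.0, 216.0]
bolt_handle 0.57 [272.0, 198.0, 421.0, 274.0]
bolt 0.88 [341.0, 196.0, 417.0, 216.0]
pump_body 0.59 [147.0, 220.0, 188.0, 255.0]
pump_body 0.55 [78.0, 231.0, 130.0, 260.0]
pump_cover 0.95 [204.0, 226.0, 250.0, 254.0]
pump_cover 0.36 [270.0, 198.0, 422.0, 272.0]
bottle 0.66 [240.0, 225.0, 269.0, 302.0]
pint_glass 0.9 [363.0, 249.0, 400.0, 310.0]
pint_glass 0.51 [174.0, 195.0, 218.0, 219.0]
dish 0.97 [174.0, 258.0, 220.0, 291.0]
can 0.66 [284.0, 258.0, 316.0, 311.0]
coasters 0.65 [241.0, 202.0, 272.0, 224.0]
coasters 0.23 [340.0, 194.0, 416.0, 216.0]
wrench 0.75 [174.0, 194.0, 218.0, 220.0]
top [[-0.03, -0.99, 0.15, 398.67], [-1.0, 0.03, -0.0, -76.85], [-0.0, -0.15, -0.99, 1163.06], [0.0, 0.0, 0.0, 1.0]] 427.86248706978216 -0.047342344291692644
carrier 0.88 [131.0, 174.0, 295.0, 262.0]
bolt_handle 0.71 [303.0, 261.0, 340.0, 298.0]
bolt_handle 0.58 [132.0, 217.0, 220.0, 235.0]
bolt 0.79 [133.0, 216.0, 222.0, 236.0]
pump_body 0.93 [438.0, 165.0, 488.0, 205.0]
pump_body 0.88 [383.0, 182.0, 414.0, 238.0]
pump_cover 0.86 [324.0, 194.0, 359.0, 245.0]
bottle 0.62 [288.0, 115.0, 316.0, 153.0]
pint_glass 0.87 [166.0, 124.0, 209.0, 159.0]
pint_glass 0.64 [383.0, 183.0, 416.0, 239.0]
dish 0.8 [334.0, 130.0, 378.0, 172.0]
can 0.96 [248.0, 118.0, 272.0, 149.0]
can 0.6 [121.0, 130.0, 166.0, 166.0]
coasters 0.74 [301.0, 264.0, 337.0, 296.0]
coasters 0.67 [321.0, 192.0, 360.0, 245.0]
shaker 0.78 [125.0, 129.0, 165.0, 169.0]
wrench 0.95 [370.0, 258.0, 414.0, 320.0]
1.3 [-7.09841340e-01 -3.06032421e+00 -1.00545885e-04]
```

```bash
python3 -c "
import cv2,numpy as np
" ; ls pics
```

```text
scene1.png
top1.png
```

```bash
python3 -c "
import cv2
a=cv2.imread('pics/top1.png')[100:340,100:510]
cv2.imwrite('pics/t1c.png',cv2.resize(a,(800,468),interpolation=3))"
```

```text
(no output)
```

View pics/t1c.png

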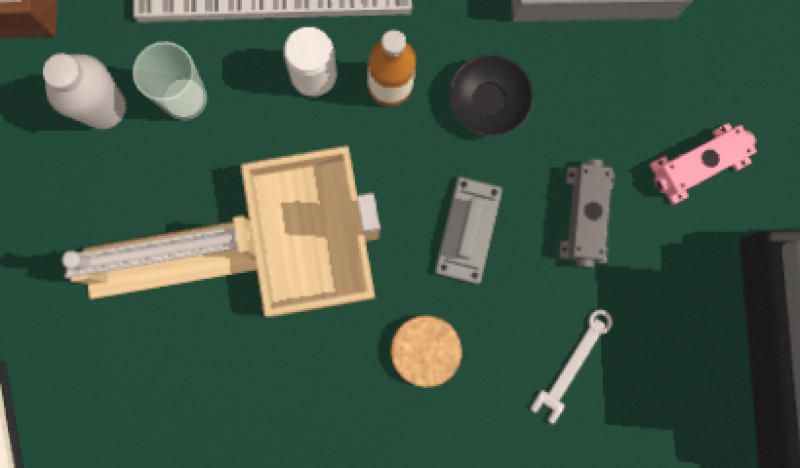

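```bash
cat >> h.py <<'E'
from scipy.optimize import minimize
def bx(x0,x1,y0,y1,z0,z1): return np.array([[x,y,z] for x in(x0,x1) for y in(y0,y1) for z in(z0,z1)],float)
BODY=[bx(-65,65,-22,22,0,40),bx(-75,75,-10,10,10,30),bx(-65,-41,-33,33,0,10),bx(41,65,-33,33,0,10)]
COVER=[bx(-70,70,-32,32,0,14),bx(-42,42,-10,10,14,42)]
def pose(P,v,z=0):
    c,s=np.cos(v[2]),np.sin(v[2]); return np.c_[P[:,0]*c-P[:,1]*s+v[0],P[:,0]*s+P[:,1]*c+v[1],P[:,2]+z]
def sil(c,parts,v,z=0):
    m=np.zeros((420*2,560*2),np.uint8)
    for p in parts:
        h=cv2.convexHull((w2px(c,pose(p,v,z))*2*16+16).astype(np.int32)); cv2.fillConvexPoly(m,h,1,shift=4)
    return m
def fit(views,parts,v0,z=0):
    ms=[(c,cv2.resize(m.astype(np.uint8),(1120,840),interpolation=0)) for c,m in views]
    def f(v):
        v=np.array(v)*[1,1,.01]; e=0
        for c,m in ms:
            s=sil(c,parts,v,z); e+=1-(s&m).sum()/(s|m).sum()
        return e/len(ms)
    best=None
    x0=np.array(v0)*[1,1,100]
    for k in range(2):
        r=minimize(f,x0,method='Nelder-Mead',options=dict(initial_simplex=[x0,x0+[12,0,0],x0+[0,12,0],x0+[0,0,15]],xatol=.1,fatol=1e-4)); x0=r.x
    return r.x*[1,1,.01],r.fun
E
python3 - <<'E'
from h import *
cs={n:snap(n) for n in('top','scene')}
t=cs['top']
def cr(p): return np.array(p,float)/1.951+[100,100]
rim=px2w(t,cr([(243,163),(347,148),(373,297),(267,315)]),58); print('rim',rim.round(1).tolist(),'c',rim.mean(0).round(1))
print('handle',px2w(t,cr([(70,258)]),163).round(1),'chanend',px2w(t,cr([(70,270),(240,235)]),110).round(1).tolist())
def get(n,l,p):
    for d in env.trace(n,l):
        m=d['pixels']
        b=d['box']
        if b[0]<=p[0]<=b[2] and b[1]<=p[1]<=b[3]: return m
for l,parts,ph,yaw0 in(('pump_body',BODY,(404,208.6),0),('pump_cover',COVER,(340,218),-.2)):
    w=px2w(t,[ph],30)[0]; q=w2px(cs['scene'],[w])[0]; print(l,w.round(),q.round())
    ms={n:get(n,l,p) for n,p in(('top',ph),('scene',q))}
    for sel in(['top'],['scene'],['top','scene']):
        v=[(cs[n],ms[n]) for n in sel if ms[n] is not None]
        if v: r=fit(v,parts,[w[0],w[1],yaw0]); print(l,sel,r[0].round(3),round(r[1],3))
for l,ph,z in(('bottle',(302,134),190),('coasters',(318,280),22),('can',(258,125),115),('dish',(351,149),30),('pint_glass',(184,137),130),('shaker',(132,136),180)): print(l,px2w(t,[ph],z).round()[0])
w=env.read_camera('wrist');print(w['pose'].round(2).tolist(),w['fx'])
print(env.read_state()['position'])
E
```

```text
rim [[631.2, 86.4, 58.0], [648.1, -54.7, 58.0], [446.5, -84.3, 58.0], [426.5, 55.6, 58.0]] c [538.1   0.8  58. ]
handle [[497.9 281.1 163. ]] chanend [[487.9, 299.7, 110.0], [527.0, 82.9, 110.0]]
pump_body [ 556. -390.   30.] [166. 233.]
pump_body ['top'] [ 5.56425e+02 -3.85756e+02 -1.54000e-01] 0.068
pump_body ['scene'] [ 5.51096e+02 -3.90103e+02 -1.05000e-01] 0.131
pump_body ['top', 'scene'] [ 5.56312e+02 -3.86997e+02 -1.59000e-01] 0.116
pump_cover [ 535. -217.   30.] [227. 233.]
pump_cover ['top'] [ 5.38811e+02 -2.19417e+02 -2.72000e-01] 0.039
pump_cover ['scene'] [ 5.32303e+02 -2.19071e+02 -2.55000e-01] 0.146
pump_cover ['top', 'scene'] [ 5.38771e+02 -2.19912e+02 -2.54000e-01] 0.101
bottle [ 718. -117.  190.]
coasters [ 373. -153.   22.]
can [770.  -8. 115.]
dish [ 724. -256.   30.]
pint_glass [738. 178. 130.]
shaker [729. 292. 180.]
[[0.44, 0.85, 0.29, 167.95], [0.9, -0.42, -0.14, 529.97], [0.0, 0.32, -0.95, 374.21], [0.0, 0.0, 0.0, 1.0]] 322.3466526209873
[242.10126749 493.82552182 231.32705271]
```

```bash
cat >> h.py <<'E'
from scipy.spatial.transform import Rotation as Ro
def go(x,y,z,yaw):  # yaw of the thing; tool y along thing's y, tool down
    s=env.read_state(); R=Ro.from_rotvec(s['tool_rot'])
    best=None
    for k in(0,np.pi):
        c,sn=np.cos(yaw+k),np.sin(yaw+k); T=Ro.from_matrix(np.array([[-c,-sn,0],[-sn,c,0],[0,0,-1.]]))
        d=(R.inv()*T).as_rotvec()
        if best is None or np.linalg.norm(d)<np.linalg.norm(best[0]): best=d,T
    d=best[0]; p=np.array([x,y,z])-s['position']
    print('t',round(s['time_s'],2),'pos',s['position'].round(1),'turn',d.round(3),'shift after turn',best[1].inv().apply(p).round(1),'shift now',R.inv().apply(p).round(1),'w',round(s['width'],3),'F',np.round(s['wrist_force'],1),'j6',s['joint_pos'][5].round(2))
E
python3 -c "
from h import *
go(556,-387,150,-.155)"
```

```text
t 1.65 pos [242.1 493.8 231.3] turn [-0.     0.    -0.301] shift after turn [-446.1 -821.8   81.3] shift now [-669.6 -652.7   81.4] w 1.0 F [0.5 0.4 0.3] j6 -0.22
```

>>> {"api": "move_arm", "payload": {
  "plan": [
    [0,0,-0.149,0,0,0,0],
    [0,0,-0.149,0,0,0,0],
    [0,0,0,-0.022,-0.041,0,0],
    [0,0,0,-0.022,-0.041,0,0],
    [0,0,0,-0.022,-0.041,0,0]
  ]
}}

```text
time_s: 2.15
position: [288.0, 360.6, 231.2]
tool_rot: [0.246, 3.132, -0.0]
wrist_force: [1.9, 0.6, 0.3]
width: 1.002
```

>>> {"api": "move_arm", "payload": {
  "plan": [
    [0,0,0,-0.022,-0.041,0,0],
    [0,0,0,-0.022,-0.041,0,0],
    [0,0,0,-0.022,-0.041,0,0],
    [0,0,0,-0.022,-0.041,0,0],
    [0,0,0,-0.022,-0.041,0,0]
  ]
}}

```text
time_s: 2.65
position: [364.6, 140.5, 231.6]
tool_rot: [0.247, 3.131, 0.0]
wrist_force: [-0.1, 1.4, -1.6]
width: 1.0
```

>>> {"api": "move_arm", "payload": {
  "plan": [
    [0,0,0,-0.022,-0.041,0,0],
    [0,0,0,-0.022,-0.041,0,0],
    [0,0,0,-0.022,-0.041,0,0],
    [0,0,0,-0.022,-0.041,0,0],
    [0,0,0,-0.022,-0.041,0,0]
  ]
}}

```text
time_s: 3.15
position: [441.1, -79.6, 231.6]
tool_rot: [0.248, 3.131, -0.0]
wrist_force: [0.5, 0.8, -0.1]
width: 0.998
```

>>> {"api": "move_arm", "payload": {
  "plan": [
    [0,0,0,-0.022,-0.041,0.01,0],
    [0,0,0,-0.022,-0.041,0.01,0],
    [0,0,0,-0.022,-0.041,0.01,0],
    [0,0,0,-0.022,-0.041,0.01,0],
    [0,0,0,-0.022,-0.041,0.01,0]
  ]
}}

```text
time_s: 3.65
position: [517.5, -299.2, 180.9]
tool_rot: [0.248, 3.132, 0.0]
wrist_force: [0.4, -0.6, 0.1]
width: 0.997
```

```bash
cat >> h.py <<'E'
def look(n,l,parts,v0,z=0,f=None):
    c=snap(n,f); q=w2px(c,[[v0[0],v0[1],z+20]])[0]; best=None
    for d in env.trace(n,l):
        b=d['box']; print(l,round(d['confidence'],2),np.round(b).tolist(),'expect',q.round())
        if best is None and b[0]<=q[0]<=b[2] and b[1]<=q[1]<=b[3]: best=d['pixels']
    if best is None: return
    r=fit([(c,best)],parts,v0,z); print('fit',r[0].round(3),round(r[1],3)); return c,best,r[0]
def overlay(c,parts,v,z,f):
    im=np.ascontiguousarray(c['pixels'][:,:,::-1])
    for p in parts:
        h=cv2.convexHull(w2px(c,pose(p,v,z)).astype(np.int32)); cv2.polylines(im,[h],True,(0,0,255),1)
    cv2.imwrite('pics/'+f,im)
E
python3 -c "
from h import *
r=look('wrist','pump_body',BODY,(556,-387,-.155))
v=r[2] if r else (556,-387,-.155)
overlay(r[0] if r else snap('wrist'),BODY,v,0,'w1.png'); go(v[0],v[1],100,v[2])"
```

```text
pump_body 0.81 [18.0, 257.0, 137.0, 349.0] expect [199. 236.]
pump_body 0.74 [166.0, 164.0, 237.0, 305.0] expect [199. 236.]
fit [ 5.56239e+02 -3.87244e+02 -1.54000e-01] 0.092
t 3.75 pos [ 517.4 -301.7  178.7] turn [ 0.    -0.002 -0.008] shift after turn [-51.5 -78.5  78.7] shift now [-52.2 -78.2  78.6] w 1.001 F [-0.   0.3 -1.2] j6 -2.13
```

View pics/w1.png

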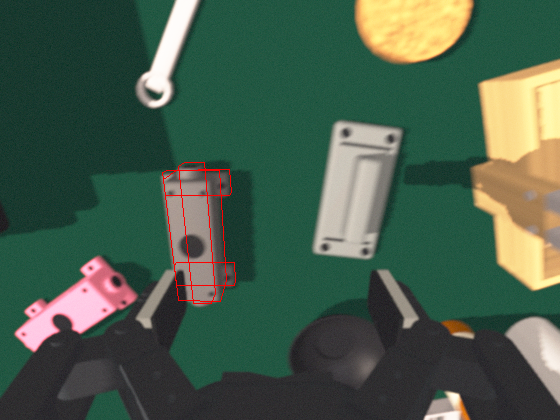

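>>> {"api": "move_arm", "payload": {
  "plan": [
    [0,0,-0.008,-0.026,-0.039,0.02,0],
    [0,0,0,-0.026,-0.039,0.02,0],
    [0,0,0,0,0,0.03,0],
    [0,0,0,0,0,0.03,0],
    [0,0,0,0,0,0,0]
  ]
}}

```text
time_s: 4.25
position: [554.4, -378.9, 78.0]
tool_rot: [-0.235, -3.126, -0.009]
wrist_force: [0.3, 1.2, 1.2]
width: 1.001
```

```bash
python3 -c "
from h import *
go(556.3,-387,6,-.155); snap('wrist','w2.png')"
```

```text
t 4.25 pos [ 554.4 -378.9   78. ] turn [ 0.005 -0.007  0.005] shift after turn [-3.1 -7.7 72. ] shift now [-3.6 -8.1 71.9] w 1.001 F [0.3 1.2 1.2] j6 -2.2
```

View pics/w2.png

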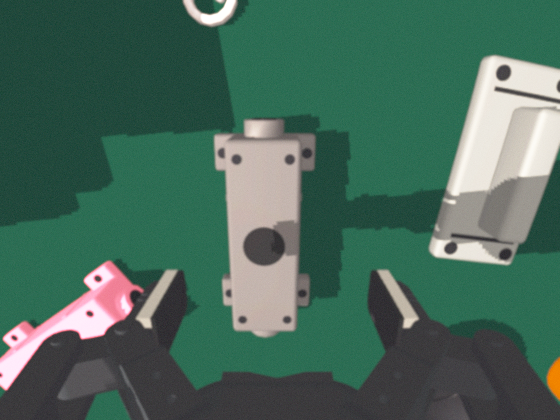

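```bash
python3 -c "
from h import *
c=snap('wrist')
print(px2w(c,[(142,290),(98,258),(137,312),(265,245)],15).round(), px2w(c,[(265,243)],40).round())
r=look('wrist','pump_body',BODY,(556,-387,-.155)); go(r[2][0],r[2][1],6,r[2][2])
print(w2px(c,pose(bx(0,0,-57,57,20,20),(556.3,-387,-.155))).round())"
```

```text
[[ 594. -489.   15.]
 [ 563. -515.   15.]
 [ 613. -499.   15.]
 [ 570. -391.   15.]] [[ 558. -388.   40.]]
pump_body 0.91 [216.0, 113.0, 318.0, 329.0] expect [268. 226.]
pump_body 0.84 [0.0, 255.0, 147.0, 376.0] expect [268. 226.]
fit [ 5.56281e+02 -3.87601e+02 -1.51000e-01] 0.034
t 4.45 pos [ 556.6 -380.9   84.5] turn [-0.002  0.003  0.002] shift after turn [-0.6 -6.7 78.5] shift now [-0.4 -6.5 78.5] w 0.998 F [-0.3 -0.4 -0.2] j6 -2.2
[[184. 228.]
 [184. 228.]
 [350. 229.]
 [350. 229.]
 [184. 228.]
 [184. 228.]
 [350. 229.]
 [350. 229.]]
```

>>> {"api": "move_arm", "payload": {
  "plan": [
    [0,0,0,-0.001,-0.006,0.02,0],
    [0,0,0,0,0,0.03,0],
    [0,0,0,0,0,0.02,0],
    [0,0,0,0,0,0.008,0],
    [0,0,0,0,0,0,0]
  ]
}}

```text
time_s: 4.95
position: [556.2, -386.7, 4.7]
tool_rot: [0.235, 3.132, -0.0]
wrist_force: [-0.1, 0.6, -1.0]
width: 1.0
```

>>> {"api": "move_arm", "payload": {
  "plan": [
    [0,0,0,0,0,0,255],
    [0,0,0,0,0,0,255],
    [0,0,0,0,0,0,255],
    [0,0,0,0,0,0,255],
    [0,0,0,0,0,0,255]
  ],
  "newtons": 80
}}

```text
time_s: 5.45
position: [556.4, -387.4, 5.5]
tool_rot: [0.235, 3.131, -0.003]
wrist_force: [-0.8, -0.6, 6.0]
width: 0.504
```

>>> {"api": "move_arm", "payload": {
  "plan": [
    [0,0,0,0,0,0,255],
    [0,0,0,0,0,0,255],
    [0,0,0,0,0,-0.01,255],
    [0,0,0,0,0,-0.02,255],
    [0,0,0,0,0,0,255]
  ]
}}

```text
time_s: 5.95
position: [556.6, -387.2, 36.0]
tool_rot: [0.235, 3.13, -0.003]
wrist_force: [1.0, -0.7, -6.8]
width: 0.507
```

>>> {"api": "move_arm", "payload": {
  "plan": [
    [0,0,0,0,0,-0.03,255],
    [0,0,0,0,0,-0.04,255],
    [0,0,-0.1,0,0,-0.04,255],
    [0,0,-0.1,0,0,-0.04,255],
    [0,0,-0.1,0,0,-0.04,255]
  ]
}}

```text
time_s: 6.45
position: [555.5, -386.2, 224.1]
tool_rot: [0.242, -3.13, -0.004]
wrist_force: [0.8, -1.1, -7.9]
width: 0.502
```

```bash
python3 -c "
from h import *
go(538,-20,245,.148)"
```

```text
t 6.45 pos [ 555.5 -386.2  224.1] turn [ 0.002 -0.002  0.006] shift after turn [-36.7 364.8 -20.9] shift now [-39.  364.6 -20. ] w 0.502 F [ 0.8 -1.1 -7.9] j6 -2.51
```

>>> {"api": "move_arm", "payload": {
  "plan": [
    [0,0,0,-0.003,0.026,-0.002,255],
    [0,0,0,-0.004,0.039,-0.002,255],
    [0,0,0,-0.004,0.04,-0.002,255],
    [0,0,0,-0.004,0.04,-0.002,255],
    [0,0,0,-0.004,0.04,-0.002,255]
  ]
}}

```text
time_s: 6.95
position: [546.3, -199.1, 232.8]
tool_rot: [0.235, -3.131, -0.003]
wrist_force: [0.6, 0.2, -7.0]
width: 0.501
```

>>> {"api": "move_arm", "payload": {
  "plan": [
    [0,0,0,-0.004,0.04,-0.002,255],
    [0,0,0,-0.004,0.04,-0.002,255],
    [0,0,0,-0.004,0.04,-0.002,255],
    [0,0,0,-0.004,0.04,-0.002,255],
    [0,0,0,-0.002,0.02,0,255]
  ]
}}

```text
time_s: 7.45
position: [536.9, -17.1, 241.3]
tool_rot: [0.239, -3.131, -0.003]
wrist_force: [0.5, 0.3, -7.3]
width: 0.502
```

```bash
python3 -c "
from h import *
go(538,1,200,.148)
c=snap('wrist')
overlay(c,[bx(-103,103,-73,73,58,58),bx(-95,95,-65,65,8,8),bx(-22,22,73,73,127,127),bx(-22,22,-73,-73,127,127)],(538,1,.148),0,'w3.png')"
```

```text
t 7.45 pos [536.9 -17.1 241.3] turn [ 0.002 -0.002  0.005] shift after turn [-3.8 17.8 41.3] shift now [-3.9 17.7 41.4] w 0.502 F [ 0.5  0.3 -7.3] j6 -1.98
```

View pics/w3.png

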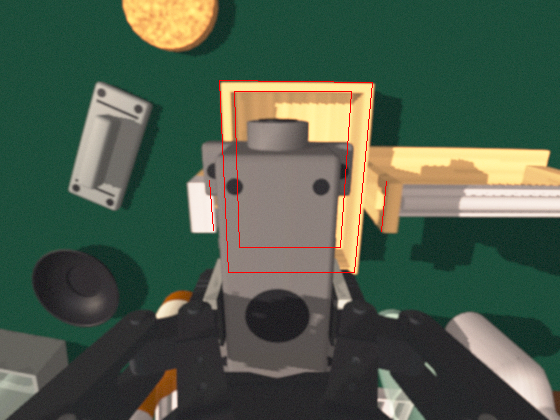

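>>> {"api": "move_arm", "payload": {
  "plan": [
    [0,0,0.005,-0.004,0.018,0,255],
    [0,0,0,0,0,0.03,255],
    [0,0,0,0,0,0.045,255],
    [0,0,0,0,0,0.045,255],
    [0,0,0,0,0,0.03,255]
  ]
}}

```text
time_s: 8.0
position: [537.3, -1.6, 88.4]
tool_rot: [0.227, -3.128, -0.002]
wrist_force: [0.3, -0.1, -8.3]
width: 0.499
```

>>> {"api": "move_arm", "payload": {
  "plan": [
    [0,0,0,0,0,0.03,255],
    [0,0,0,0,0,0.01,255],
    [0,0,0,0,0,0.005,255],
    [0,0,0,0,0,0,255],
    [0,0,0,0,0,0,255]
  ]
}}

```text
time_s: 8.5
position: [539.9, -2.1, 48.3]
tool_rot: [-0.228, 3.131, -0.001]
wrist_force: [-0.7, 0.4, -6.8]
width: 0.504
```

```bash
python3 -c "
from h import *
go(538,1,13.5,.148)"
```

```text
t 8.5 pos [539.9  -2.1  48.3] turn [-0.001  0.002 -0.003] shift after turn [ 1.5  3.4 34.8] shift now [ 1.5  3.4 34.8] w 0.504 F [-0.7  0.4 -6.8] j6 -1.94
```

>>> {"api": "move_arm", "payload": {
  "plan": [
    [0,0,0,0.001,0.003,0.015,255],
    [0,0,0,0,0,0.01,255],
    [0,0,0,0,0,0.004,255],
    [0,0,0,0,0,0.002,255],
    [0,0,0,0,0,0,255]
  ]
}}

```text
time_s: 9.0
position: [538.0, 0.8, 16.3]
tool_rot: [-0.228, 3.133, -0.0]
wrist_force: [0.9, 0.1, -6.8]
width: 0.504
```

>>> {"api": "move_arm", "payload": {
  "plan": [
    [0,0,0,0,0,0.002,255],
    [0,0,0,0,0,0,255],
    [0,0,0,0,0,0,255]
  ]
}}

```text
time_s: 9.3
position: [537.9, 0.9, 14.2]
tool_rot: [-0.228, 3.133, -0.0]
wrist_force: [0.3, 0.2, -7.1]
width: 0.503
```

>>> {"api": "move_arm", "payload": {
  "plan": [
    [0,0,0,0,0,0.0005,255],
    [0,0,0,0,0,0.0005,255],
    [0,0,0,0,0,0,255],
    [0,0,0,0,0,0,255]
  ]
}}

```text
time_s: 9.7
position: [537.9, 0.9, 13.5]
tool_rot: [-0.228, 3.133, -0.0]
wrist_force: [-2.8, 0.3, 1.7]
width: 0.502
```

>>> {"api": "move_arm", "payload": {
  "plan": [
    [0,0,0,0,0,0,118],
    [0,0,0,0,0,0,100],
    [0,0,0,0,0,0,70],
    [0,0,0,0,0,0,70],
    [0,0,0,0,0,0,70]
  ]
}}

```text
time_s: 10.2
position: [537.9, 0.9, 13.1]
tool_rot: [-0.228, 3.133, -0.0]
wrist_force: [-0.6, -0.8, 0.2]
width: 0.726
```

>>> {"api": "move_arm", "payload": {
  "plan": [
    [0,0,0,0,0,-0.02,70],
    [0,0,0,0,0,-0.04,70],
    [0,0,0,0,0,-0.045,70],
    [0,0,0,0,0,-0.045,70],
    [0,0,0,0,0,-0.045,70]
  ]
}}

```text
time_s: 10.7
position: [537.4, 1.0, 210.0]
tool_rot: [-0.228, 3.133, 0.0]
wrist_force: [0.7, -0.2, 0.2]
width: 0.724
```

```bash
python3 -c "
from h import *
go(538.8,-219.5,150,-.265)
r=look('wrist','pump_body',BODY,(538,1,.148),8)
c=snap('wrist')
overlay(c,BODY,(538,1,.148),8,'w4.png')"
```

```text
t 10.7 pos [537.4   1.  210. ] turn [0.   0.   0.41] shift after turn [ -59.1 -212.4   60. ] shift now [  30.5 -218.4   60. ] w 0.724 F [ 0.7 -0.2  0.2] j6 -1.93
pump_body 0.56 [242.0, 110.0, 312.0, 256.0] expect [277. 183.]
pump_body 0.48 [150.0, 76.0, 559.0, 290.0] expect [277. 183.]
fit [5.38247e+02 4.30000e-02 1.43000e-01] 0.038
```

View pics/w4.png

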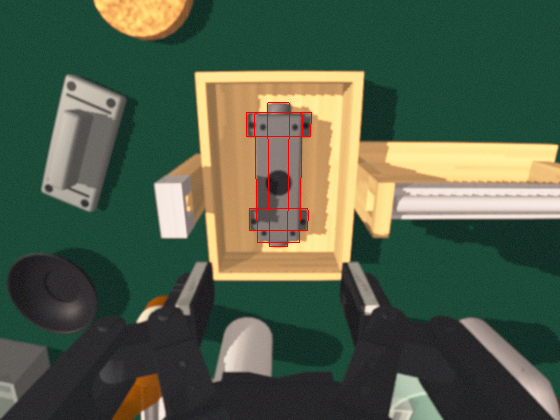

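>>> {"api": "move_arm", "payload": {
  "plan": [
    [0,0,0.137,0,0,-0.005,70],
    [0,0,0.137,0,0,0,70],
    [0,0,0.136,0,0,0,70],
    [0,0,0,-0.01,-0.035,0,70],
    [0,0,0,-0.01,-0.036,0,70]
  ]
}}

```text
time_s: 11.35
position: [538.0, -72.9, 211.5]
tool_rot: [-0.411, -3.112, -0.001]
wrist_force: [1.1, -1.1, 1.0]
width: 0.725
```

>>> {"api": "move_arm", "payload": {
  "plan": [
    [0,0,0,-0.01,-0.036,0,70],
    [0,0,0,-0.01,-0.036,0.01,70],
    [0,0,0,-0.01,-0.035,0.02,70],
    [0,0,0,-0.009,-0.034,0.02,70],
    [0,0,0,0,0,0,70]
  ]
}}

```text
time_s: 11.85
position: [537.5, -222.1, 158.5]
tool_rot: [-0.421, -3.107, -0.004]
wrist_force: [-0.3, 0.5, 1.0]
width: 0.725
```

```bash
python3 -c "
from h import *
r=look('wrist','pump_cover',COVER,(538.8,-219.5,-.265))
overlay(r[0],COVER,r[2],0,'w5.png')
go(r[2][0],r[2][1],17,r[2][2])"
```

```text
pump_cover 0.79 [244.0, 114.0, 318.0, 263.0] expect [280. 196.]
fit [ 5.39520e+02 -2.20598e+02 -2.72000e-01] 0.038
t 11.95 pos [ 538.6 -219.1  161.5] turn [ 0.001 -0.003  0.006] shift after turn [ -1.3  -1.2 144.5] shift now [ -1.7  -1.4 144.5] w 0.728 F [ 0.8  0.5 -0.4] j6 -1.89
```

View pics/w5.png

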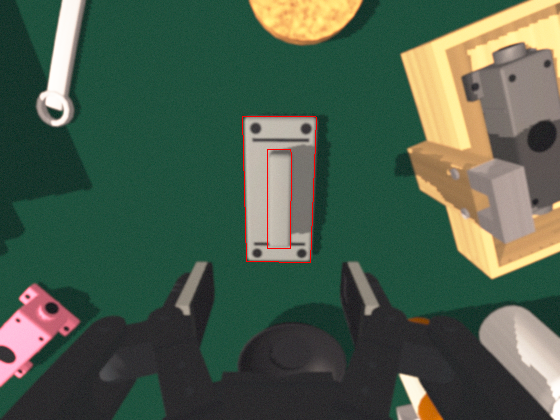

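>>> {"api": "move_arm", "payload": {
  "plan": [
    [0,0,0.006,-0.001,-0.001,0.03,70],
    [0,0,0,0,0,0.045,70],
    [0,0,0,0,0,0.04,70],
    [0,0,0,0,0,0.02,70],
    [0,0,0,0,0,0.008,70]
  ]
}}

```text
time_s: 12.45
position: [539.4, -218.5, 18.4]
tool_rot: [-0.421, -3.11, -0.003]
wrist_force: [-0.6, 0.2, -0.1]
width: 0.727
```

>>> {"api": "move_arm", "payload": {
  "plan": [
    [0,0,0,0,0,0,70],
    [0,0,0,0,0,0,255],
    [0,0,0,0,0,0,255],
    [0,0,0,0,0,0,255],
    [0,0,0,0,0,0,255]
  ],
  "newtons": 30
}}

```text
time_s: 12.95
position: [540.5, -220.6, 21.3]
tool_rot: [0.424, 3.111, -0.001]
wrist_force: [-0.1, 1.4, 7.6]
width: 0.227
```

>>> {"api": "move_arm", "payload": {
  "plan": [
    [0,0,0,0,0,0,255],
    [0,0,0,0,0,0,255],
    [0,0,0,0,0,0,255]
  ]
}}

```text
time_s: 13.25
position: [540.5, -220.7, 21.3]
tool_rot: [0.424, 3.111, -0.001]
wrist_force: [-0.8, 1.8, 7.7]
width: 0.228
```

>>> {"api": "move_arm", "payload": {
  "plan": [
    [0,0,0,0,0,-0.01,255],
    [0,0,0,0,0,-0.03,255],
    [0,0,0,0,0,-0.04,255],
    [0,0,0,0,0,-0.04,255],
    [0,0,0,0,0,-0.04,255]
  ]
}}

```text
time_s: 13.75
position: [539.5, -220.2, 182.3]
tool_rot: [0.424, 3.113, -0.0]
wrist_force: [0.2, -0.5, -1.1]
width: 0.226
```

>>> {"api": "move_arm", "payload": {
  "plan": [
    [0,0,-0.139,0,0,-0.01,255],
    [0,0,-0.139,0,0,-0.01,255],
    [0,0,-0.139,0,0,-0.01,255],
    [0,0,0,0,0,0,255]
  ]
}}

```text
time_s: 14.15
position: [540.1, -220.5, 211.8]
tool_rot: [-0.231, 3.131, -0.003]
wrist_force: [-0.1, -1.0, -0.6]
width: 0.224
```

```bash
python3 -c "
from h import *
go(538.2,.5,200,.146); c=snap('wrist'); 
for d in env.trace('wrist','pump_cover'): print(d['confidence'],d['box'])"
```

```text
t 14.15 pos [ 540.1 -220.5  211.8] turn [-0.002  0.002  0.001] shift after turn [-30.2 219.   11.8] shift now [-30.5 218.9  11.5] w 0.224 F [-0.1 -1.  -0.6] j6 -2.31
0.78 [209.3, 124.2, 345.1, 363.6]
```

>>> {"api": "move_arm", "payload": {
  "plan": [
    [0,0,0,-0.005,0.037,0,255],
    [0,0,0,-0.005,0.037,0,255],
    [0,0,0,-0.005,0.037,0,255],
    [0,0,0,-0.005,0.037,0,255],
    [0,0,0,-0.005,0.036,0,255]
  ]
}}

```text
time_s: 14.75
position: [537.3, -33.1, 209.5]
tool_rot: [0.224, -3.132, -0.001]
wrist_force: [0.9, 0.2, -1.1]
width: 0.225
```

>>> {"api": "move_arm", "payload": {
  "plan": [
    [0,0,0,-0.005,0.035,0,255],
    [0,0,0,0,0,0.02,255],
    [0,0,0,0,0,0.04,255],
    [0,0,0,0,0,0.02,255],
    [0,0,0,0,0,0,255]
  ]
}}

```text
time_s: 15.25
position: [536.0, 1.1, 127.1]
tool_rot: [0.225, -3.127, -0.003]
wrist_force: [-0.1, -0.5, -0.9]
width: 0.231
```

```bash
python3 -c "
from h import *
go(538.2,.5,72,.146)"
```

```text
t 15.25 pos [536.    1.1 127.1] turn [ 0.002 -0.006 -0.003] shift after turn [-2.1 -0.9 55.1] shift now [-2.5 -1.  55.1] w 0.231 F [-0.1 -0.5 -0.9] j6 -1.93
```

>>> {"api": "move_arm", "payload": {
  "plan": [
    [0,0,0,0,0,0.03,255],
    [0,0,0,0,0,0.015,255],
    [0,0,0,0,0,0.008,255],
    [0,0,0,0,0,0,255],
    [0,0,0,0,0,0,255]
  ]
}}

```text
time_s: 15.75
position: [538.3, 0.5, 78.2]
tool_rot: [-0.228, 3.132, -0.001]
wrist_force: [0.4, 0.1, -1.0]
width: 0.23
```

```bash
python3 -c "
from h import *
go(538.2,.5,69.3,.146)"
```

```text
t 15.75 pos [5.383e+02 5.000e-01 7.820e+01] turn [-0.001  0.002 -0.   ] shift after turn [0.1 0.  8.9] shift now [0.1 0.  8.9] w 0.23 F [ 0.4  0.1 -1. ] j6 -1.94
```

>>> {"api": "move_arm", "payload": {
  "plan": [
    [0,0,0,0,0,0.004,255],
    [0,0,0,0,0,0.003,255],
    [0,0,0,0,0,0.001,255],
    [0,0,0,0,0,0,255],
    [0,0,0,0,0,0,255]
  ]
}}

```text
time_s: 16.25
position: [537.7, 0.7, 69.3]
tool_rot: [-0.229, 3.133, -0.0]
wrist_force: [-1.1, 0.3, 2.8]
width: 0.233
```

>>> {"api": "move_arm", "payload": {
  "plan": [
    [0,0,0,0,0,0.0005,255],
    [0,0,0,0,0,0.0005,255],
    [0,0,0,0,0,0,255],
    [0,0,0,0,0,0,255]
  ]
}}

```text
time_s: 16.65
position: [537.7, 0.6, 69.3]
tool_rot: [-0.23, 3.132, -0.001]
wrist_force: [-5.5, 0.4, 12.3]
width: 0.227
```

Contact; ease off a little and release.

>>> {"api": "move_arm", "payload": {
  "plan": [
    [0,0,0,0,0,-0.001,255],
    [0,0,0,0,0,0,190],
    [0,0,0,0,0,0,140],
    [0,0,0,0,0,0,100],
    [0,0,0,0,0,0,100]
  ]
}}

```text
time_s: 17.15
position: [537.8, 0.6, 69.0]
tool_rot: [0.229, -3.133, -0.0]
wrist_force: [0.2, -0.1, 0.5]
width: 0.609
```

>>> {"api": "move_arm", "payload": {
  "plan": [
    [0,0,0,0,0,-0.02,100],
    [0,0,0,0,0,-0.04,100],
    [0,0,0,0,0,-0.045,100],
    [0,0,0,0,0,-0.045,100],
    [0,0,0,0,0,-0.01,100]
  ]
}}

```text
time_s: 17.65
position: [539.2, 0.4, 234.1]
tool_rot: [-0.229, 3.125, -0.004]
wrist_force: [-0.8, -0.3, -0.7]
width: 0.612
```

```bash
python3 -c "
from h import *
go(498,281,230,.146)
r=look('wrist','pump_cover',COVER,(538,1,.148),48)
overlay(snap('wrist'),COVER,(538,.5,.146),48,'w6.png')
for d in env.trace('wrist','bolt_handle'): print(d['confidence'],d['box'])"
```

```text
t 17.65 pos [5.392e+02 4.000e-01 2.341e+02] turn [-0.003  0.008  0.   ] shift after turn [-1.000e-01  2.836e+02  4.100e+00] shift now [-2.000e-01  2.836e+02  3.200e+00] w 0.612 F [-0.8 -0.3 -0.7] j6 -1.94
pump_cover 0.55 [246.0, 109.0, 314.0, 246.0] expect [278. 184.]
pump_cover 0.23 [162.0, 73.0, 558.0, 273.0] expect [278. 184.]
fit [ 5.3622e+02 -2.6600e-01  1.4300e-01] 0.033
0.6 [387.2, 191.1, 559.8, 209.2]
```

View pics/w6.png

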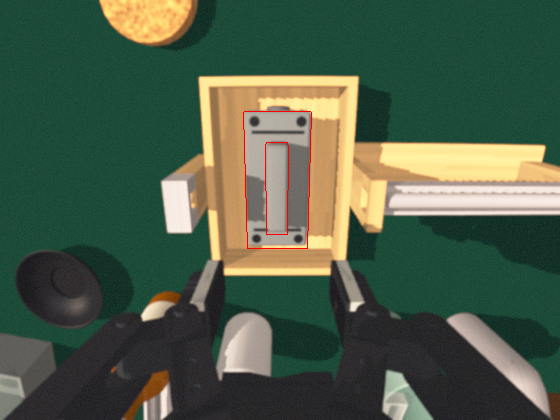

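>>> {"api": "move_arm", "payload": {
  "plan": [
    [0,0,0,0,0.03,0,100],
    [0,0,0,0,0.045,0,100],
    [0,0,0,0,0.045,0,100],
    [0,0,0,0,0.045,0,100],
    [0,0,0,0,0.045,0,100]
  ]
}}

```text
time_s: 18.35
position: [506.0, 209.9, 226.9]
tool_rot: [0.229, -3.129, 0.001]
wrist_force: [1.8, 0.3, 0.6]
width: 0.613
```

>>> {"api": "move_arm", "payload": {
  "plan": [
    [0,0,0.143,0,0,0,100],
    [0,0,0.143,0,0,0,100],
    [0,0,0.143,0,0,0,100],
    [0,0,0.143,0,0,0,100],
    [0,0,0.143,0,0,0,100]
  ]
}}

```text
time_s: 18.85
position: [506.5, 208.3, 226.8]
tool_rot: [-0.889, -3.009, 0.003]
wrist_force: [0.5, 1.1, -0.3]
width: 0.61
```

>>> {"api": "move_arm", "payload": {
  "plan": [
    [0,0,0.143,0,0,0,100],
    [0,0,0.143,0,0,0,100],
    [0,0,0.143,0,0,0,100],
    [0,0,0.143,0,0,0,100],
    [0,0,0.143,0,0,0,100]
  ]
}}

```text
time_s: 19.35
position: [506.5, 208.3, 226.8]
tool_rot: [-1.887, -2.508, 0.005]
wrist_force: [-0.4, -0.1, -0.3]
width: 0.606
```

>>> {"api": "move_arm", "payload": {
  "plan": [
    [0,0,0.141,0,0,0,60],
    [0,0,0,0,0,0,60]
  ]
}}

```text
time_s: 19.55
position: [506.6, 208.3, 227.1]
tool_rot: [-2.053, -2.374, 0.005]
wrist_force: [0.4, 0.5, 0.7]
width: 0.76
```

```bash
python3 -c "
from h import *
go(498,281,128,.146-np.pi/2)
c=snap('wrist')
overlay(c,[bx(-10,10,-10,10,163,163)],(498,281,.146),0,'w7.png')
for l in('bolt_handle','bolt'):
  for d in env.trace('wrist',l): print(d['confidence'],d['box'])"
```

```text
t 19.55 pos [506.6 208.3 227.1] turn [-0.004  0.    -0.001] shift after turn [73.2  2.1 99.1] shift now [73.2  2.3 99.1] w 0.76 F [0.4 0.5 0.7] j6 0.03
0.58 [262.2, 89.4, 294.6, 320.0]
0.66 [262.2, 92.3, 294.4, 318.6]
```

View pics/w7.png

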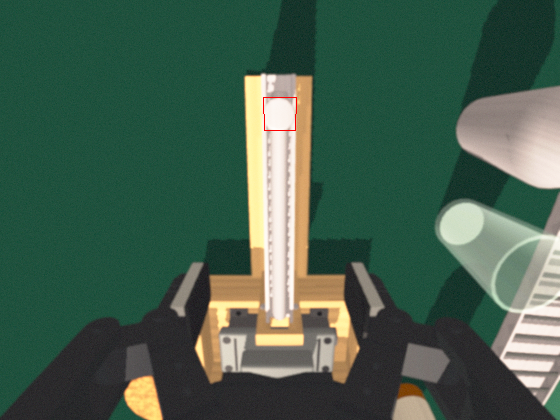

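>>> {"api": "move_arm", "payload": {
  "plan": [
    [0,0,0,0.035,0.002,0,60],
    [0,0,0,0.038,0,0,60],
    [0,0,0,0,0,0.02,60],
    [0,0,0,0,0,0.04,60],
    [0,0,0,0,0,0.035,60]
  ]
}}

```text
time_s: 20.2
position: [498.0, 281.2, 132.4]
tool_rot: [-2.049, -2.381, 0.0]
wrist_force: [0.6, 0.9, 0.3]
width: 0.764
```

>>> {"api": "move_arm", "payload": {
  "plan": [
    [0,0,0,0,0,0,60],
    [0,0,0,0,0,0,255],
    [0,0,0,0,0,0,255],
    [0,0,0,0,0,0,255],
    [0,0,0,0,0,0,255]
  ],
  "newtons": 50
}}

```text
time_s: 20.7
position: [496.9, 280.8, 136.0]
tool_rot: [-2.052, -2.377, 0.003]
wrist_force: [-11.2, -2.3, 10.8]
width: 0.186
```

>>> {"api": "move_arm", "payload": {
  "plan": [
    [0,0,0,0,0,0,255],
    [0,0,0,0,0,0,255]
  ]
}}

```text
time_s: 20.9
position: [496.9, 280.8, 136.0]
tool_rot: [-2.052, -2.377, 0.003]
wrist_force: [-11.1, -2.0, 11.3]
width: 0.195
```

```bash
python3 -c "
from h import *
x,y,a=537.5,.6,.146
go(x-100*np.sin(a),y+100*np.cos(a),128,a-np.pi/2)"
```

```text
t 20.9 pos [496.9 280.8 136. ] turn [-0.002 -0.     0.001] shift after turn [-183.2   -0.6    8. ] shift now [-183.2   -0.7    8. ] w 0.195 F [-11.1  -2.   11.3] j6 0.16
```

>>> {"api": "move_arm", "payload": {
  "plan": [
    [0,0,0,0,-0.001,-0.002,255],
    [0,0,0,0,0,0,255],
    [0,0,0,-0.01,0,0,255],
    [0,0,0,-0.015,0,0,255],
    [0,0,0,-0.015,0,0,255]
  ]
}}

```text
time_s: 21.4
position: [502.6, 241.4, 136.2]
tool_rot: [-2.051, -2.377, 0.0]
wrist_force: [-2.1, 3.2, -3.2]
width: 0.188
```

>>> {"api": "move_arm", "payload": {
  "plan": [
    [0,0,0,-0.015,0,0,255],
    [0,0,0,-0.015,0,0,255],
    [0,0,0,-0.015,0,0,255],
    [0,0,0,-0.015,0,0,255],
    [0,0,0,-0.015,0,0,255]
  ]
}}

```text
time_s: 21.9
position: [513.9, 166.7, 136.2]
tool_rot: [-2.052, -2.377, 0.0]
wrist_force: [-2.8, 3.8, -3.4]
width: 0.188
```

```bash
python3 -c "
from h import *
x,y,a=537.5,.6,.146
go(x-100*np.sin(a),y+100*np.cos(a),136,a-np.pi/2)"
```

```text
t 21.9 pos [513.9 166.7 136.2] turn [-0.001 -0.001  0.   ] shift after turn [-67.8  -0.8   0.2] shift now [-67.8  -0.8   0.1] w 0.188 F [-2.8  3.8 -3.4] j6 -0.05
```

>>> {"api": "move_arm", "payload": {
  "plan": [
    [0,0,0,-0.015,0,0,255],
    [0,0,0,-0.015,0,0,255],
    [0,0,0,-0.012,0,0,255],
    [0,0,0,-0.01,0,0,255],
    [0,0,0,0,0,0,255]
  ]
}}

```text
time_s: 22.4
position: [521.8, 113.9, 136.2]
tool_rot: [2.054, 2.376, -0.003]
wrist_force: [-4.5, -3.6, -1.2]
width: 0.189
```

>>> {"api": "move_arm", "payload": {
  "plan": [
    [0,0,0,-0.004,0,0,255],
    [0,0,0,-0.004,0,0,255],
    [0,0,0,-0.003,0,0,255],
    [0,0,0,0,0,0,255]
  ]
}}

```text
time_s: 22.8
position: [523.2, 104.4, 136.2]
tool_rot: [2.053, 2.378, -0.001]
wrist_force: [-4.7, 0.2, -0.7]
width: 0.188
```

```bash
python3 -c "
from h import *
x,y,a=537.5,.6,.146
go(x-100*np.sin(a),y+100*np.cos(a),136,a-np.pi/2)"
```

```text
t 22.8 pos [523.2 104.4 136.2] turn [-0.  0.  0.] shift after turn [-4.8 -1.   0.2] shift now [-4.8 -1.   0.2] w 0.188 F [-4.7  0.2 -0.7] j6 -0.17
```

Push on to the stop, watching the force.

>>> {"api": "move_arm", "payload": {
  "plan": [
    [0,0,0,-0.002,0,0,255],
    [0,0,0,-0.002,0,0,255],
    [0,0,0,-0.001,0,0,255],
    [0,0,0,0,0,0,255]
  ]
}}

```text
time_s: 23.2
position: [523.9, 100.1, 136.2]
tool_rot: [-2.053, -2.377, -0.0]
wrist_force: [-4.7, 2.7, -1.3]
width: 0.19
```

>>> {"api": "move_arm", "payload": {
  "plan": [
    [0,0,0,-0.001,0,0,255],
    [0,0,0,-0.001,0,0,255],
    [0,0,0,0,0,0,255]
  ]
}}

```text
time_s: 23.5
position: [523.9, 100.1, 136.2]
tool_rot: [-2.051, -2.376, -0.004]
wrist_force: [-5.2, 13.5, -0.1]
width: 0.186
```

>>> {"api": "move_arm", "payload": {
  "plan": [
    [0,0,0,-0.001,0,0,255],
    [0,0,0,0.001,0,0,255],
    [0,0,0,0,0,0,60],
    [0,0,0,0,0,0,60],
    [0,0,0,0,0,0,60]
  ]
}}

```text
time_s: 24.0
position: [525.3, 97.4, 136.5]
tool_rot: [2.052, 2.376, 0.002]
wrist_force: [-0.3, -0.5, -0.2]
width: 0.695
```

>>> {"api": "move_arm", "payload": {
  "plan": [
    [0,0,0,0,0,-0.02,60],
    [0,0,0,0,0,-0.03,60],
    [0,0,0,0,0,-0.04,60],
    [0,0,0,0,0,-0.04,60],
    [0,0,0,0,0,-0.01,60]
  ]
}}

```text
time_s: 24.5
position: [525.9, 97.4, 280.8]
tool_rot: [2.049, 2.372, 0.008]
wrist_force: [0.1, -0.5, -0.1]
width: 0.766
```

>>> {"api": "move_arm", "payload": {
  "plan": [
    [0,0,0,0.03,0,0,60],
    [0,0,0,0.045,0,0,60],
    [0,0,0,0.045,0,0,60],
    [0,0,0,0.03,0,0,60],
    [0,0,0,0,0,0,60]
  ]
}}

```text
time_s: 25.0
position: [501.9, 249.0, 275.4]
tool_rot: [-2.049, -2.381, -0.0]
wrist_force: [-0.2, -0.7, -0.1]
width: 0.768
```

```bash
python3 -c "
from h import *
a=.146
c=snap('wrist'); H=[[523.5,99.5,163]]
print('expected cap px',w2px(c,H).round())
t=snap('top')
# handle cap, box rim, tip side
import cv2
cv2.imwrite('pics/f.png',cv2.resize(np.hstack([c['pixels'][:,:,::-1][:420,60:500],cv2.resize(t['pixels'][:,:,::-1][160:300,125:375],None,fx=3,fy=3)]),(800,284) if 0 else None,fx=.67,fy=.67))
print(w2px(t,H).round()); print(env.read_state()['time_s'],env.read_state()['wrist_force'])"
```

```text
expected cap px [[275. 347.]]
[[213. 219.]]
25.1 [-0.65893078 -0.36639276  0.73587694]
```

View pics/f.png

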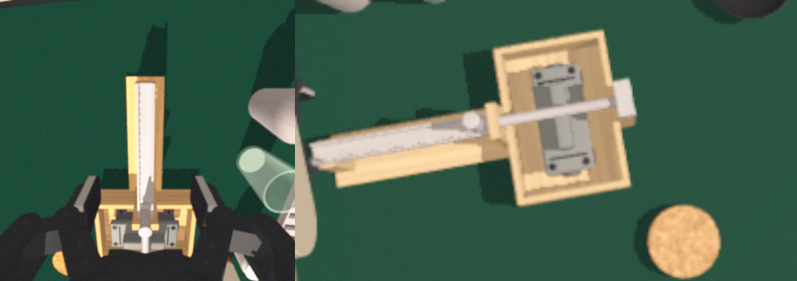

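```bash
python3 -c "
from cell import env
print(env.job_done())"
```

```text
the job is handed in; nothing more can be done
None
```

The beer pump is packed and the job was handed in at about 25 s of the 69 s allowed.

- **Pump body:** I lowered the grey iron body onto the box floor until it touched (about 2 N), then released it. The wrist picture afterwards showed it centred and feet down, within about 1 mm of the target.
- **Cover:** I laid the plastic cover on top, rib up. It pressed with up to about 12 N just before I eased off and let go. The network fit put it about 2 mm from the box centre and aligned with the box.
- **Bolt:** I pushed the handle until it stopped moving and the force rose to 13.5 N, a travel of about 183 mm. The handle then stood at box y ≈ 100 mm. The last top picture showed the bolt across the cover and into the keeper, with the handle cap within about 1 pixel of its home position.
- **Other things:** The arm kept clear of the pink look-alike and the bystanders. I did not measure their positions again at the end.

None of the checks failed. The tool was clear of everything when I handed in.

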